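Check a mug-press return spring on the spring tester

TASK

Test the return spring of the mug press: stand it in the round nest of the tester plate and let go, then press down on its brass pad with closed fingertips until the load is 12 N, hold it steady there for two seconds (never over 14 N) and let the spring rise again; its cap drags the red pointer down, and only the spring may move that pointer. If the red needle has stayed above the blue reference mark the spring is good: set it down upright in the green tray; if the needle has gone below the mark the spring is tired: set it down upright in the red tray. Do not tip the spring over, and leave the mug, the jar and the screwdriver where they are.

Things in the scene. Friction and masses are not known exactly. Their poses are not given: they have to be found in the camera images.
- spring: loose return spring unit, standing upright: dark steel foot, a disc 34 mm in diameter and 14 mm high, a bare coil of 31 mm diameter above it, and the cap on top. Grip it across the cap from above. Total mass 0.23 to 1 kg, mostly in the cap. Origin: centre of the underside of the foot, z up along the spring; round, so yaw does not matter
- cap: dark steel cap of the spring, a disc 54 mm in diameter and 12 mm high; origin: centre of its underside, 56 mm over the underside of the foot when unloaded. It slides straight down towards the foot against the spring, 34 mm at most; pressing it more than 32.5 mm down is overloading
- pad: brass pressing pad on the middle of the cap, a disc 22 mm in diameter, 4 mm high; press here only, do not grip it. Origin: centre of its underside; its top is 72 mm over the underside of the foot, unloaded. Stiffness 0.4 N per mm; the captive spring has an unseen preload of about 1 to 9 N, different each time, so 12 N comes after 6 to 25 mm of travel
- tester: fixed spring tester, turned up to 0.35 rad. Origin: on the bench under the nest, z up. Grey plate 130 mm (x) by 176 mm (y, -50 to +126 mm), 20 mm thick. Two steel posts 12 mm thick at y = +60 and +108 mm with a black bridge on top, 114 mm above the bench; white scale plate between them, facing +x. Keep the fingers on the -x and +x sides of the spring there, clear of the pointer tab on the +y side
- nest (a point): centre of the floor of the nest: a round hole 37 mm in diameter, 8 mm deep, chamfered 2 mm, its floor 12 mm above the bench. The 34 mm foot stands in it; the cap's underside is then 68 mm above the bench
- pointer: red drag pointer on the inner post, sliding up and down; it stays where it is left (0.7 N pushes it down; this counts in the 12 N). Its tab, 12 mm wide and 4 mm thick, reaches under the +y edge of the seated cap, to 22 mm from the nest axis, 2 to 4 mm below the cap. Origin: on the nest axis at the height of tab and needle
- needle_tip (a point): tip of the red needle of the pointer, 88 mm from the nest axis along the tester's +y; 62 to 64 mm above the bench at the start, carried down by the cap to the lowest point reached, where it stays
- mark: blue reference mark, a collar on the outer post with a short blade that faces the red needle; it stays put. Origin: on the nest axis at the height of the blade
- mark_tip (a point): tip of the blade of the blue reference mark, facing the needle tip; 47 to 55 mm above the bench, different each time. After pressing, compare its height with the needle tip's
- tray_good: green tray for good springs, fixed, 110 mm square outside, 30 mm high, walls and floor 4 mm. Origin: centre of its underside. The two trays may be in each other's place
- tray_tired: red tray for tired springs, fixed, same size and origin as the green one
- mug: white ceramic mug, 80 mm in diameter, 95 mm high, handle to its +y; origin centre of its underside. A bystander
- jar: amber jar with steel cap, 60 mm in diameter, 80 mm high; origin centre of its underside. A bystander
- screwdriver: screwdriver with orange handle lying on the bench, about 200 mm long along its own x; origin centre of its underside. A bystander

How it is judged (in metres and radians):
On the way, in this order (a step that is already met when the one before it is completed fails the run):
1. the spring stands in the nest (foot within 4 mm of its centre and 3 mm of its floor, upright), let go by the fingers (horizontal distance between spring and nest below 0.004 m and z of spring in the frame of nest below 0.003 m and angle between spring's own z axis and vertical below 0.1 rad and contact force between the fingers and spring below 0.1 N), for 0.2 s.
2. with the spring in the nest, its brass pad is loaded by the fingertips with 12 N (11 to 13 N) for 1.2 s (horizontal distance between spring and nest below 0.004 m and z of spring in the frame of nest below 0.003 m and angle between spring's own z axis and vertical below 0.1 rad and contact force between the fingers and pad between 11 and 13 N), for 1.2 s.
3. the spring is set down in a tray still held by the fingers, its foot within 10 mm of the tray floor (contact force between the fingers and spring above 0.3 N and ((x of spring in the frame of tray_good between -0.043 and 0.043 m and y of spring in the frame of tray_good between -0.043 and 0.043 m and z of spring in the frame of tray_good below 0.014 m) or (x of spring in the frame of tray_tired between -0.043 and 0.043 m and y of spring in the frame of tray_tired between -0.043 and 0.043 m and z of spring in the frame of tray_tired below 0.014 m))), for 0.05 s.
At the end, for the whole second after the job is handed in: The spring stands upright (within 0.12 rad), at rest, let go, on the tray floor, within 43 mm of the tray centre along both sides: green tray if the red needle is above the blue mark, red tray if below (level within 1.5 mm: either tray) (((x of spring in the frame of tray_good between -0.043 and 0.043 m and y of spring in the frame of tray_good between -0.043 and 0.043 m and z of spring in the frame of tray_good below 0.008 m and z of needle_tip in the frame of mark_tip above -0.0015 m) or (x of spring in the frame of tray_tired between -0.043 and 0.043 m and y of spring in the frame of tray_tired between -0.043 and 0.043 m and z of spring in the frame of tray_tired below 0.008 m and z of needle_tip in the frame of mark_tip below 0.0015 m)) and angle between spring's own z axis and vertical below 0.12 rad and linear speed of spring below 0.02 m/s); the robot touches nothing.
It fails at once if the brass pad is loaded with more than 14 N (contact force between the fingers and pad above 14 N).
It fails at once if the spring is closed up: underside of its pad comes within 35.5 mm of the foot's underside (z of pad in the frame of spring below 0.0355 m).
It fails at once if the robot pushes the pointer or the mark itself (over 0.5 N) (contact force between any of the fingers, the arm and pointer above 0.5 N or contact force between any of the fingers, the arm and mark above 0.5 N).
It fails at once if the spring is tipped by more than 0.8 rad (angle between spring's own z axis and vertical above 0.8 rad).
It fails at once if the mug, the jar or the screwdriver is moved by more than 20 mm (distance of any of mug, jar, screwdriver from where it was at the start of the episode above 0.02 m).
It also fails if it takes over 72 s, if anything falls off the work surface, if the arm or the gripper's body presses on something with over 40 N, if the wrist force passes 120 N, or if a joint passes its speed limit or range.

ROBOT

A 6-joint arm with a two-finger parallel gripper is mounted at the origin on the work surface. World frame = base frame: x ahead of the robot, y to its left, z up, the work surface at z = 0. Lengths are in mm, angles in rad, forces in N, time in s.
With the tool pointing down it reaches from about 350 to 1000 mm from the base axis. Payload 7.1 kg.
Tool frame: the origin (TCP) lies at the centre of the arm's flange, where the gripper is bolted on; the fingertips stand 173 mm ahead of it and the grasp point (between the pads) lies 155 mm ahead of it (ctrl.hold_point_z is the distance from the TCP to the grasp point, in mm); z points along the fingers, y is the line along which they close (so a half turn about z gives the same grasp; the last joint's range is limited). The gripper opens to 85 mm and grips with 20 to 120 N. Pads are 22 mm wide; open, the fingers measure 114 mm over their backs; the gripper's body (76 mm by 85 mm) begins 54 mm behind the grasp point. The pads swing forward as they close: fully open they stand 13 mm farther back than shut.
Start: joints at [1.203, 0.423, 1.63, -0, 1.089, -0.019], TCP at [213.575, 587.36, 404.719] pointing down, gripper open.
Joint ranges: [-3, 3], [-0.9, 2.11], [0.09, 2.58], [-1.31, 4.45], [0.11, 2.69], [-2.54, 2.54]. Speed limits (rad/s): [2.39, 2.39, 3.01, 3.14, 3.14, 3.14].

INTERFACE

Orientations are given as a rotation vector (axis times angle).
In Python, from plant import get_obs, grab_frame, ctrl, look_for, pinpoint gives the robot as it stands. The module is installed in compiled form; this text tells all that it offers.
- The arm moves only by the tool play_rows, never from a script. Its argument "plan" is a list of rows, each a list of 2 entries, a list of its own where there are three numbers: the shift along the tool's x, y, z each as a share of 0.025 m, from -1 to 1, then the turn, a rotation vector about the tool's x, y, z each as a share of 45 degrees, from -1 to 1. A call has 1 to 20 rows; each row shifts and turns the commanded pose from where the row before left it, along the tool's axes as they then stand; what a row does not reach is not made up. A row lasts 1/12 s, in which the tool goes at most 41.7 mm and 7.16 degrees, less where a joint would pass 70% of its speed; a pose out of reach is approached as far as the arm can. A call with a number of a shift or a turn outside -1 to 1 is refused whole. A call with a gripper value outside its range is refused whole. "grip" is the closure, from 0 (fully open) to 1 (shut), set as the call begins (left out, the last holds). The fingers move at their own pace and stop on an object; the grip force is fixed at half the most. Time passes only in rows, so rows that do not move let the fingers close. It gives the time, the measured TCP pose, the force, the opening and the grip force at its end, in the units of the state.
- get_obs(): the state, without advancing time (a new reading comes with each control period).
- grab_frame(name): name is "scene" or "side" or "wrist"; returns a dict with "frame" (480x640x3 uint8, blue, green, red), "K" (3x3 intrinsics, pixels), "dist" ([k1, k2, p1, p2, k3] as OpenCV has them; the pictures are not rectified), "camera_from_world" (4x4, takes a point from world to camera coordinates). Camera axes: x right, y up, looking along -z (the intrinsics and any distortion apply to the point x, -y, -z); pixel columns grow to the right and rows downward; lengths in mm; the calibration is good to about 2 mm. A picture is of the moment at which its call begins. There is no depth.
- ctrl.hand_in(): hands the job in; it is judged then, once.
Trained networks look in a picture, given as the dict that the camera call returned (one of the last four; its "shot" number tells which), for a name from the list of things; names that differ only in an ending like _2 or _b are one class to them, and where a whole thing is asked for, a point or a joint stands for the part that bears it (a point fixed in the world has none). Each returns a list of dicts, best first, with "score" (0 to 1); they miss things now and then, are a little off and sometimes report something else, mostly with a low value. They report only what shows in the picture. A call takes as long as a camera call.
- look_for(picture, name): "position" ([x, y, z] in mm, in world coordinates, good to about 4 mm: the middle of the surface that is visible of it).
- pinpoint(picture, name): "position" ([x, y, z] in mm, in world coordinates, good to about 4 mm: a listed point, or the origin of a listed thing).
The state is a dict: "time_s": time; "q": joint angles; "joint_velocities": joint speeds; "tau": joint torques, N m; "ee_pos": TCP position; "tcp_rot": TCP orientation; "wrist_force": force on the tool from outside, world axes, zero at the start; "torque": the same for the moment, N m; "finger_gap": opening from 0.0 (shut) to 1.0 (fully open); "gripper_force": force on a finger pad.
Only numpy, scipy, OpenCV 4.12 (cv2) and the standard library are available. Lean on these libraries where they do the work, as an engineer would, in place of code of your own. Each camera call takes 0.05 s, during which the arm holds its last target. There are 200 camera calls.

## Working session

There is one attempt and no reset: what is moved stays moved. The work goes in short steps, Python scripts to look and compute and a tool call to move; the robot and the scene stay as the last step left them, time stands still between calls to the robot, and variables do not carry over. Pictures are saved under pics/ and viewed, at most 10 in all, crops included, and the job is handed in when it is done.

Besides the shell and the picture viewer there is one more tool, called after "Call:" by a JSON object that holds its "name" and its "arguments". play_rows: Moves the arm, as the interface text tells. Shift numbers are shares of 0.025 m and turn numbers shares of 45 degrees, none past 1 either way. Its arguments: {"type":"object","properties":{"plan":{"type":"array","items":{"type":"array"}},"grip":{"type":"number"}},"required":["plan"]}

```bash
mkdir -p pics; cat > h.py <<'E'
import numpy as np, cv2
from plant import get_obs, grab_frame, ctrl, look_for, pinpoint
def uv(p,pt):
    T=np.array(p["camera_from_world"]);c=T[:3,:3]@np.array(pt,float)+T[:3,3]
    r,_=cv2.projectPoints(np.array([[c[0],-c[1],-c[2]]]),np.zeros(3),np.zeros(3),np.array(p["K"]),np.array(p["dist"]));return r.ravel()
def ray(p,px):
    T=np.array(p["camera_from_world"]);n=cv2.undistortPoints(np.array([[px]],float),np.array(p["K"]),np.array(p["dist"])).ravel()
    d=T[:3,:3].T@np.array([n[0],-n[1],-1]);return -T[:3,:3].T@T[:3,3],d/np.linalg.norm(d)
def tri(rs):
    A=sum(np.eye(3)-np.outer(d,d) for o,d in rs);b=sum((np.eye(3)-np.outer(d,d))@o for o,d in rs);return np.linalg.solve(A,b)
E
python3 - <<'E'
from h import *
o=get_obs();print(o)
ims=[]
for n in ["scene","side","wrist"]:
    p=grab_frame(n);ims.append(p["frame"]);T=np.array(p["camera_from_world"]);print(n,"cam",(-T[:3,:3].T@T[:3,3]).round())
    for t in ["spring","cap","pad","tester","nest","pointer","needle_tip","mark_tip","tray_good","tray_tired","mug","jar","screwdriver"]:
        r=pinpoint(p,t)
        for x in r[:1]: print(" ",t,np.round(x["position"],1),round(x["score"],2),uv(p,x["position"]).round())
cv2.imwrite("pics/scene.png",ims[0]);cv2.imwrite("pics/side.png",ims[1])
E
```

```text
{'time_s': 0.0, 'q': array([ 1.20296848e+00,  4.23830301e-01,  1.63072062e+00,  2.15632958e-05,
        1.08862329e+00, -1.90520158e-02]), 'joint_velocities': array([-1.46022318e-04,  3.68156725e-04,  4.16123089e-06, -1.11507297e-03,
        5.47996036e-04,  1.87492647e-04]), 'tau': array([-8.15924905e-04, -5.57402515e+01, -2.81731832e+01, -1.32665023e-04,
        7.65526289e-03, -7.03675838e-06]), 'ee_pos': array([213.48972664, 587.09171016, 403.94003707]), 'tcp_rot': array([-5.45042522e-01, -3.09362234e+00,  2.43195870e-03]), 'wrist_force': array([ 0.03521093,  0.41377505, -0.41814756]), 'torque': array([-0.00590385, -0.02961167, -0.0156927 ]), 'gripper_force': 0.0, 'finger_gap': 0.9989987957458305}
scene cam [1272. -356.  575.]
  spring [ 517.5 -214.8    4.1] 0.66 [235. 294.]
  cap [ 513.3 -214.3   56.7] 0.93 [232. 270.]
  pad [ 517.9 -215.6   72.3] 0.55 [231. 265.]
  tester [579.   -3.2  -1.3] 0.82 [348. 287.]
  nest [576.7  -3.2  11.9] 0.71 [348. 281.]
  pointer [572.7  -3.2  61.2] 0.59 [348. 259.]
  needle_tip [561.9  85.1  64.4] 0.57 [385. 245.]
  mark_tip [562.6  86.1  53. ] 
[... 247 characters left out ...]
]
  spring [ 5.136e+02 -2.196e+02 -2.000e-01] 0.91 [359. 331.]
  cap [ 515.5 -215.    54.2] 0.61 [359. 311.]
  pad [ 511.4 -213.9   65.8] 0.71 [358. 308.]
  tester [ 5.754e+02 -4.000e-01 -9.000e-01] 0.78 [304. 244.]
  nest [578.1  -3.1  11.8] 0.97 [305. 239.]
  pointer [572.8  -1.8  66.2] 0.65 [302. 221.]
  needle_tip [562.1  86.5  61.6] 0.64 [269. 202.]
  mark_tip [ 517.2 -213.5   53.5] 0.29 [360. 310.]
  tray_good [633.7 301.8  -1.5] 0.78 [239. 160.]
  tray_tired [421.4 287.9   1.5] 0.68 [163. 205.]
  mug [ 7.408e+02 -1.453e+02 -7.000e-01] 0.73 [413. 242.]
  jar [ 6.266e+02 -4.256e+02 -5.000e-01] 0.76 [493. 369.]
  screwdriver [362.5   6.4  -2.3] 0.62 [214. 300.]
wrist cam [139. 615. 374.]
```

View pics/scene.png

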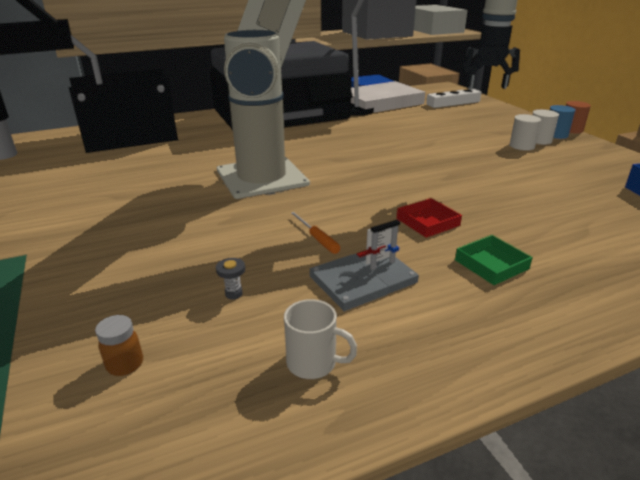

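View pics/side.png

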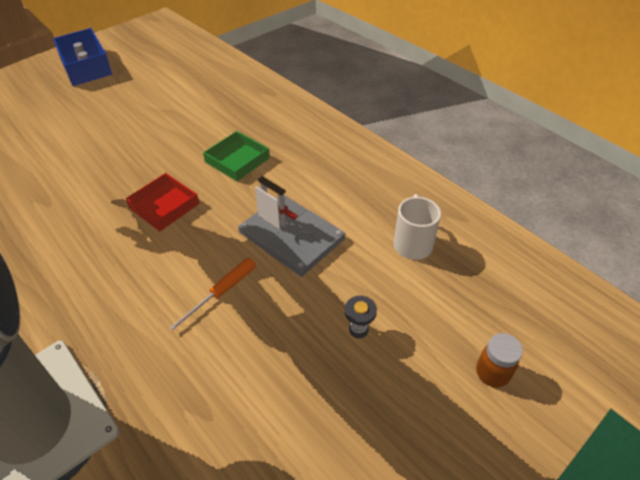

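The scene picture shows the spring's cap at about (232,266), the tester with its red and blue points near (380,250), the green tray at (493,259) and the red tray at (429,217). The side picture agrees: cap (360,308), green tray (237,155), red tray (162,202). I'll move towards the nest first for close wrist views.

Call:
{"name": "play_rows", "arguments": {"plan": [[[0,0,0],[0,0,0.149]],[[0,0,0],[0,0,0.149]],[[0,0,0],[0,0,0.149]],[[0,0,0],[0,0,0.149]],[[0,0,0],[0,0,0.149]],[[0,0,0],[0,0,0.149]],[[0,0,0],[0,0,0.149]],[[0,0,0],[0,0,0.149]],[[0,0,0],[0,0,0.149]],[[-0.5,0.2,0],[0,0,0]],[[-0.9,0.37,0],[0,0,0]],[[-0.9,0.37,0],[0,0,0]],[[-0.9,0.37,0],[0,0,0]],[[-0.9,0.37,0],[0,0,0]],[[-0.9,0.37,0],[0,0,0]],[[-0.9,0.37,0],[0,0,0]],[[-0.9,0.37,0],[0,0,0]],[[-0.9,0.37,0],[0,0,0]],[[-0.9,0.37,0],[0,0,0]],[[-0.9,0.37,0],[0,0,0]]]}}

```text
time_s: 3.77
ee_pos: [350.1, 367.7, 404.8]
tcp_rot: [2.021, 2.405, -0.0]
wrist_force: [1.1, -0.0, 0.5]
finger_gap: 0.997
gripper_force: 0.0
```

Call:
{"name": "play_rows", "arguments": {"plan": [[[-0.9,0.37,0],[0,0,0]],[[-0.9,0.37,0],[0,0,0]],[[-0.9,0.37,0],[0,0,0]],[[-0.9,0.37,0],[0,0,0]],[[-0.9,0.37,0],[0,0,0]],[[-0.9,0.37,0],[0,0,0]],[[-0.9,0.37,0],[0,0,0]],[[-0.9,0.37,0],[0,0,0]],[[-0.9,0.37,0],[0,0,0]],[[-0.9,0.37,0],[0,0,0]],[[-0.9,0.37,0],[0,0,0]],[[-0.9,0.37,0],[0,0,0]],[[-0.9,0.37,0],[0,0,0]],[[-0.9,0.37,0],[0,0,0]],[[0,0,0],[0,0,0]],[[0,0,0],[0,0,0]]]}}

```text
time_s: 5.1
ee_pos: [530.1, 79.4, 404.6]
tcp_rot: [-2.026, -2.401, 0.0]
wrist_force: [-0.1, 0.9, -0.1]
finger_gap: 1.001
gripper_force: 0.0
```

```bash
cat > look.py <<'E'
import sys
from h import *
def look(names,png=None,cams=("wrist",)):
    o=get_obs();print(round(o["time_s"],2),o["ee_pos"].round(1),o["tcp_rot"].round(4),o["wrist_force"].round(2),o["finger_gap"])
    for n in cams:
        p=grab_frame(n);T=np.array(p["camera_from_world"]);print(n,"cam",(-T[:3,:3].T@T[:3,3]).round(1),"axis",(-T[2,:3]).round(2))
        for t in names:
            for x in pinpoint(p,t)[:1]: print(" ",t,np.round(x["position"],1),round(x["score"],2),uv(p,x["position"]).round())
        if png: cv2.imwrite(f"pics/{png}_{n}.png",p["frame"])
if __name__=="__main__": look(sys.argv[2].split(","),sys.argv[1] if sys.argv[1]!="-" else None)
E
python3 look.py nest1 nest,tester,needle_tip,mark_tip,pointer,spring
```

```text
5.1 [530.1  79.4 404.6] [-2.0255e+00 -2.4012e+00  3.0000e-04] [-0.09  0.88 -0.07] 1.0005614910356004
wrist cam [517.1 158.1 373.9] axis [ 0.05 -0.3  -0.95]
  nest [574.4  -4.6  13.3] 0.58 [343. 276.]
  tester [574.3  -3.   -3.3] 0.67 [342. 269.]
  mark_tip [563.9  86.2  52.4] 0.53 [353. 208.]
  spring [ 511.9 -215.     2.6] 0.63 [268. 402.]
```

View pics/nest1_wrist.png

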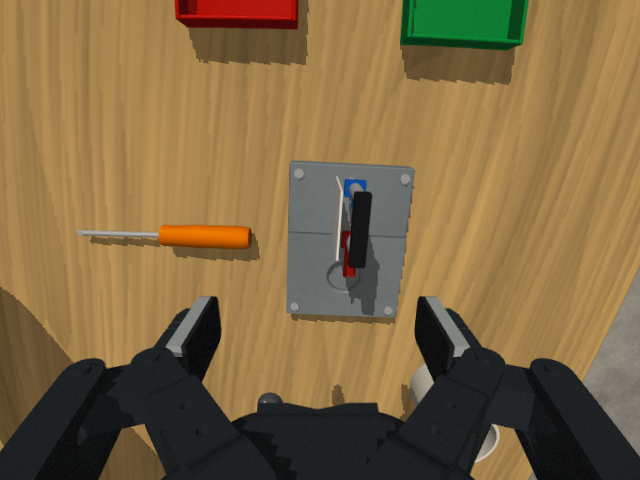

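The wrist picture shows the plate with corners near (291,161), (413,167), (398,317), (288,312), the nest ring near (343,276), and the bridge and pointer beside it. I'll compute the nest from these.

```bash
python3 - <<'E'
from h import *
p=grab_frame("wrist");f=p["frame"]
def pl(px,z):
    o,d=ray(p,px);return (o+d*(z-o[2])/d[2])[:2]
for c in [(291,161),(413,167),(398,317),(288,312)]: print(c,pl(c,20).round(1))
print("ring",pl((343,276),20).round(1))
# refine corners of plate top: greyish-blue mask
hsv=cv2.cvtColor(f,cv2.COLOR_BGR2HSV)
m=((hsv[...,2]>60)&(f[...,0].astype(int)>=f[...,2])).astype(np.uint8);m[:155]=0;m[320:]=0;m[:,:280]=0;m[:,420:]=0
cs,_=cv2.findContours(m,cv2.RETR_EXTERNAL,cv2.CHAIN_APPROX_NONE);c=max(cs,key=cv2.contourArea)
q=cv2.approxPolyDP(cv2.convexHull(c),6,True)[:,0];print(q.tolist(),[pl(x.astype(float),20).round(1).tolist() for x in q])
cr=cv2.resize(f[150:330,270:430],None,fx=4,fy=4,interpolation=cv2.INTER_CUBIC)[:,:]
cv2.imwrite("pics/crop.png",cv2.resize(f[225:325,280:405],None,fx=6,fy=6,interpolation=cv2.INTER_CUBIC))
E
```

```text
(291, 161) [496.2 118.2]
(413, 167) [620.9 133.9]
(398, 317) [648.6 -40.7]
(288, 312) [518.5 -56.1]
ring [573.4   0.9]
[[292, 163], [413, 172], [393, 318], [286, 313]] [[497.5, 116.4], [622.2, 128.9], [643.0, -43.0], [516.4, -57.8]]
```

View pics/crop.png

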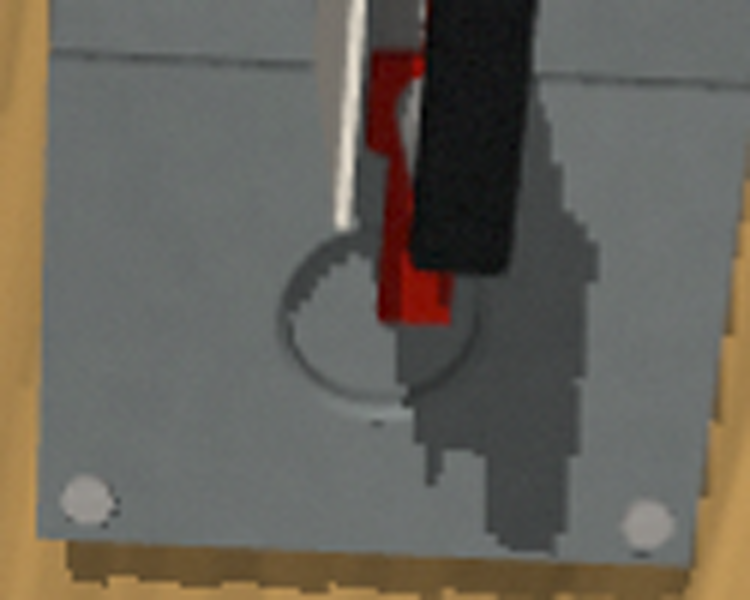

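Call:
{"name": "play_rows", "arguments": {"plan": [[[-0.7,0,0],[0,0,0]],[[-0.8,-0.1,0],[0,0,0]],[[-0.9,-0.2,0.2],[0,0,0]],[[-0.9,-0.2,0.2],[0,0,0]],[[-0.9,-0.2,0.2],[0,0,0]],[[-0.9,-0.2,0.2],[0,0,0]],[[-0.9,-0.2,0.2],[0,0,0]],[[-0.9,-0.2,0.2],[0,0,0]],[[-0.9,-0.2,0.2],[0,0,0]],[[-0.9,-0.2,0.2],[0,0,0]],[[0,0,0],[0,0,0]],[[0,0,0],[0,0,0]]]}}

```text
time_s: 6.5
ee_pos: [524.7, -141.3, 364.4]
tcp_rot: [-2.028, -2.399, 0.0]
wrist_force: [-0.4, 0.0, 0.3]
finger_gap: 0.999
gripper_force: 0.0
```

The crop shows the nest ring centred near full-image pixel (343,278) with the red tab over its far edge. That puts the nest at about (574,-2) and the tester yaw at about 0.12. Next, the spring.

```bash
python3 look.py spr spring,cap,pad,nest,tray_good,tray_tired; python3 - <<'E'
from h import *
p=grab_frame("wrist");f=p["frame"]
hsv=cv2.cvtColor(f,cv2.COLOR_BGR2HSV)
m=cv2.inRange(hsv,(12,150,120),(30,255,255))
u=uv(p,(515,-215,72));print(u)
q=np.zeros_like(m);cv2.circle(q,tuple(int(a) for a in u),25,255,-1)
E
```

```text
6.5 [ 524.7 -141.3  364.4] [-2.0276e+00 -2.3988e+00  2.0000e-04] [-0.37  0.01  0.3 ] 0.9989479179696102
wrist cam [511.7 -62.5 333.7] axis [ 0.05 -0.3  -0.95]
  spring [ 509.5 -215.3    0.6] 0.67 [292. 271.]
  cap [ 513.5 -218.7   51.2] 0.61 [291. 297.]
  pad [ 512.8 -218.4   72.6] 0.87 [289. 309.]
  nest [573.5  -5.5  12.2] 0.83 [399.  68.]
[291.02219527 305.95934917]
```

View pics/spr_wrist.png

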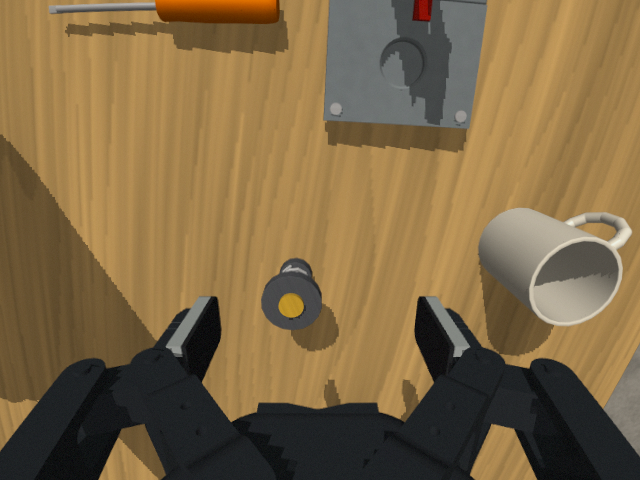

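Here the pad is centred at (291,305) and the nest ring at (402,63), fully visible.

```bash
python3 - <<'E'
from h import *
p=grab_frame("wrist");f=p["frame"];s=grab_frame("side");c=grab_frame("scene")
def pl(px,z,p=p):
    o,d=ray(p,px);return (o+d*(z-o[2])/d[2])[:2]
def brass(p,u,r=14):
    h=cv2.cvtColor(p["frame"],cv2.COLOR_BGR2HSV);m=cv2.inRange(h,(12,170,140),(30,255,255));q=np.zeros_like(m);cv2.circle(q,tuple(int(a) for a in u),r,255,-1)
    M=cv2.moments(m&q,True);return np.array([M["m10"],M["m01"]])/M["m00"],M["m00"]
rs=[]
for P,r in((p,18),(s,8),(c,7)):
    px,a=brass(P,uv(P,(513,-217,75)),r);print("brass",px.round(1),a,pl(px,76,P).round(1));rs.append(ray(P,px))
print("pad tri",tri(rs).round(1),tri(rs[:2]).round(1))
print("ring now",pl((402,63),20).round(1))
g=cv2.GaussianBlur(cv2.cvtColor(f,cv2.COLOR_BGR2GRAY),(3,3),0)
fl=[(330,107.5),(460,117.5)];print("screws",[pl(a,21).round(1) for a in fl])
cv2.imwrite("pics/crop2.png",cv2.resize(f[0:130,310:490],None,fx=4,fy=4,interpolation=cv2.INTER_CUBIC))
E
```

```text
brass [289.5 305.9] 464.0 [ 513.6 -213. ]
brass [360.5 307. ] 106.0 [ 510.4 -220.8]
brass [nan nan] 0.0 [nan nan]
pad tri [nan nan nan] [ 513.9 -217.4   68.8]
ring now [573.8  -1. ]
screws [array([520.3, -47.3]), array([634.7, -34.9])]<stdin>:7: RuntimeWarning: invalid value encountered in divide
```

View pics/crop2.png

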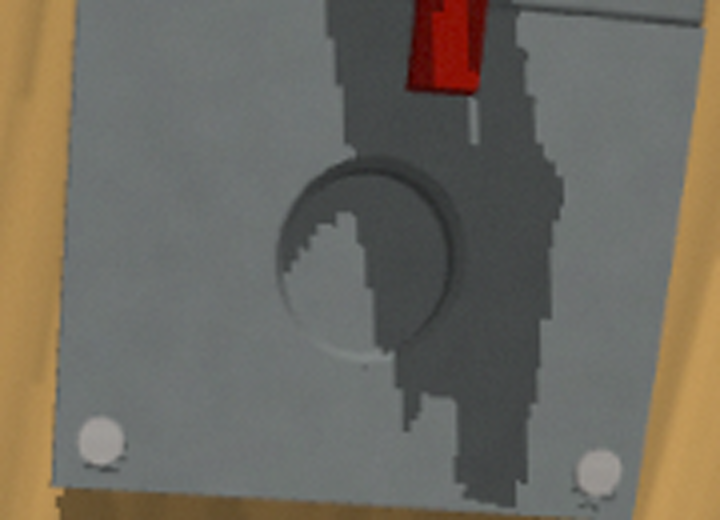

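Call:
{"name": "play_rows", "arguments": {"plan": [[[-0.5,-0.15,0],[0,0,0]],[[-0.8,-0.26,0.2],[0,0,0]],[[-0.8,-0.26,0.6],[0,0,0]],[[-0.79,-0.26,0.8],[0,0,0]],[[0,0,0.8],[0,0,0]],[[0,0,0.4],[0,0,0.067]],[[0,0,0],[0,0,0]],[[0,0,0],[0,0,0]]]}}

```text
time_s: 7.72
ee_pos: [513.8, -216.4, 294.3]
tcp_rot: [-2.087, -2.347, 0.001]
wrist_force: [-0.2, -0.3, -0.8]
finger_gap: 0.998
gripper_force: 0.0
```

```bash
python3 look.py spr2 spring,cap,pad; python3 - <<'E'
from h import *
p=grab_frame("wrist")
h=cv2.cvtColor(p["frame"],cv2.COLOR_BGR2HSV);m=cv2.inRange(h,(12,170,120),(30,255,255))
u=uv(p,(513,-216,75));q=np.zeros_like(m);cv2.circle(q,tuple(int(a) for a in u),35,255,-1)
M=cv2.moments(m&q,True);px=(M["m10"]/M["m00"],M["m01"]/M["m00"])
o,d=ray(p,px);print(px,M["m00"],(o+d*(76-o[2])/d[2]).round(1),(o+d*(72-o[2])/d[2]).round(1))
E
```

```text
7.72 [ 513.8 -216.4  294.3] [-2.0871e+00 -2.3465e+00  7.0000e-04] [-0.25 -0.34 -0.84] 0.9983022216871904
wrist cam [ 504.8 -137.1  263.7] axis [ 0.03 -0.31 -0.95]
  spring [ 5.142e+02 -2.125e+02 -5.000e-01] 0.72 [319. 221.]
  cap [ 509.9 -217.4   55.7] 0.92 [311. 252.]
  pad [ 508.3 -218.1   72.5] 0.67 [308. 262.]
(315.3615071283096, 258.4460285132383) 982.0 [ 513.6 -213.9   76. ] [ 513.8 -215.5   72. ]
```

Call:
{"name": "play_rows", "arguments": {"plan": [[[0.06,0,0.4],[0,0,0]],[[0,0,0.8],[0,0,0]],[[0,0,0.8],[0,0,0]],[[0,0,0.6],[0,0,0]],[[0,0,0.4],[0,0,0]],[[0,0,0.1],[0,0,0]],[[0,0,0],[0,0,0]],[[0,0,0],[0,0,0]]]}}

```text
time_s: 8.63
ee_pos: [514.1, -214.4, 217.6]
tcp_rot: [2.088, 2.346, 0.0]
wrist_force: [-0.1, -0.5, -0.1]
finger_gap: 0.998
gripper_force: 0.0
```

Call:
{"name": "play_rows", "arguments": {"grip": 1, "plan": [[[0,0,0],[0,0,0]],[[0,0,0],[0,0,0]],[[0,0,0],[0,0,0]],[[0,0,0],[0,0,0]],[[0,0,0],[0,0,0]],[[0,0,0],[0,0,0]],[[0,0,0],[0,0,0]],[[0,0,0],[0,0,0]],[[0,0,0],[0,0,0]],[[0,0,0],[0,0,0]],[[0,0,0],[0,0,0]],[[0,0,0],[0,0,0]]]}}

```text
time_s: 9.63
ee_pos: [513.9, -214.4, 217.2]
tcp_rot: [2.089, 2.347, 0.0]
wrist_force: [-1.7, -0.6, 4.1]
finger_gap: 0.61
gripper_force: 61.8
```

Call:
{"name": "play_rows", "arguments": {"plan": [[[0,0,-0.2],[0,0,0]],[[0,0,-0.4],[0,0,0]],[[0,0,-0.6],[0,0,0]],[[0,0,-0.4],[0,0,0]],[[0,0,0],[0,0,0]],[[0,0,0],[0,0,0]],[[0,0,0],[0,0,0]]]}}

```text
time_s: 10.22
ee_pos: [513.5, -214.1, 256.8]
tcp_rot: [-2.088, -2.346, 0.0]
wrist_force: [0.2, -0.0, -8.4]
finger_gap: 0.608
gripper_force: 64.7
```

```bash
python3 - <<'E'
from look import *
look(["spring","cap","pad","nest","mark_tip","tester"],"held",("wrist","side","scene"))
E
```

```text
10.22 [ 513.5 -214.1  256.8] [-2.0881e+00 -2.3460e+00  4.0000e-04] [ 0.22 -0.02 -8.43] 0.607981244489589
wrist cam [ 504.6 -134.8  226.1] axis [ 0.03 -0.31 -0.95]
  cap [ 512.3 -217.1   92.3] 0.6 [314. 316.]
  pad [ 512.5 -218.   109.1] 0.76 [313. 340.]
side cam [ 131.7 -544.6  785.3] axis [ 0.45  0.51 -0.73]
  spring [ 513.7 -216.7   36.6] 0.88 [359. 318.]
  cap [ 516.3 -214.    92.7] 0.81 [361. 296.]
  pad [ 513.4 -215.9  104. ] 0.46 [361. 294.]
  nest [578.1  -3.5  14.8] 0.67 [306. 239.]
  mark_tip [ 5.748e+02 -4.000e-01  6.340e+01] 0.63 [303. 221.]
  tester [577.5  -3.2  -1.5] 0.69 [305. 244.]
scene cam [1271.9 -355.8  575. ] axis [-0.78  0.34 -0.53]
  spring [ 517.7 -212.1   40.8] 0.7 [235. 278.]
  cap [ 513.1 -214.4   97.3] 0.68 [230. 252.]
  pad [ 514.9 -213.2   36.4] 0.65 [234. 279.]
  nest [ 514.2 -212.9   38.8] 0.2 [234. 278.]
  mark_tip [564.7  85.1  53.2] 0.49 [386. 251.]
  tester [576.4  -2.3  -3. ] 0.96 [348. 287.]
```

```bash
cat > brass.py <<'E'
from h import *
from scipy.spatial.transform import Rotation as R
def brass(z,guess=None):
    o=get_obs();p=grab_frame("wrist");t=np.array(o["ee_pos"]);Rm=R.from_rotvec(o["tcp_rot"]).as_matrix()
    h=cv2.cvtColor(p["frame"],cv2.COLOR_BGR2HSV);m=cv2.inRange(h,(12,150,90),(30,255,255))
    u=uv(p,guess if guess is not None else [t[0],t[1],z]);q=np.zeros_like(m);cv2.circle(q,tuple(int(a) for a in u),45,255,-1)
    n,l,st,ce=cv2.connectedComponentsWithStats(m&q);k=1+np.argmax(st[1:,4]);c,d=ray(p,ce[k]);w=c+d*(z-c[2])/d[2]
    print("px",ce[k].round(1),st[k],"world",w.round(1),"tool",(Rm.T@(w-t)).round(1),"t",round(o["time_s"],2),t.round(1));print(Rm.round(3));return w
E
python3 - <<'E'
from brass import *
brass(115.6)
E
```

```text
px [317.5 333.8] [ 291  308   55   52 2258] world [ 513.8 -210.8  115.6] tool [  3.5   0.4 141.6] t 11.27 [ 513.8 -214.3  257.2]
[[-0.116  0.993 -0.   ]
 [ 0.993  0.116 -0.   ]
 [-0.    -0.    -1.   ]]
```

View pics/held_wrist.png

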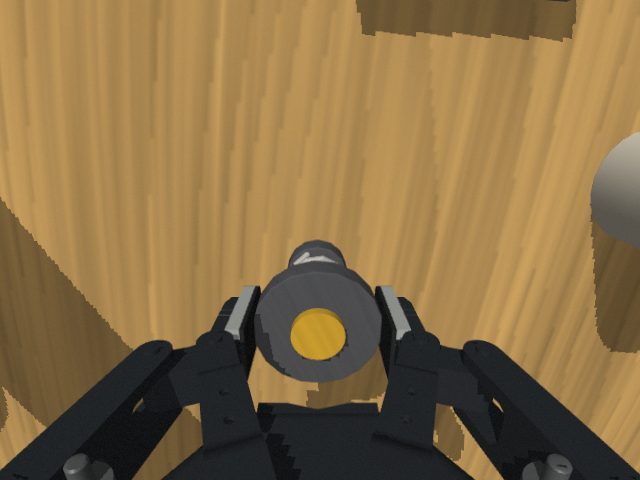

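The wrist picture shows the cap held centred between the pads, with the brass at (317,334). Carrying it over the nest.

Call:
{"name": "play_rows", "arguments": {"plan": [[[0.36,0.15,0],[0,0,0]],[[0.738,0.311,0],[0,0,0]],[[0.738,0.311,0],[0,0,0]],[[0.738,0.311,0],[0,0,0]],[[0.738,0.311,0],[0,0,0]],[[0.738,0.311,0],[0,0,0]],[[0.738,0.311,0],[0,0,0]],[[0.738,0.311,0],[0,0,0]],[[0.738,0.311,0],[0,0,0]],[[0.738,0.311,0],[0,0,0]],[[0.738,0.311,0],[0,0,0]],[[0.36,0.15,0],[0,0,0]],[[0,0,0],[0,0,0]],[[0,0,0],[0,0,0]],[[0,0,0],[0,0,0]]]}}

```text
time_s: 12.57
ee_pos: [574.7, -3.6, 257.1]
tcp_rot: [-2.088, -2.346, 0.001]
wrist_force: [0.2, -0.3, -8.2]
finger_gap: 0.61
gripper_force: 64.6
```

```bash
python3 - <<'E'
from look import *
look(["spring","cap","nest","tester","tray_good","tray_tired"],"ov",("side","scene"))
a=cv2.imread("pics/ov_side.png");b=cv2.imread("pics/ov_scene.png")
A=cv2.resize(a[170:280,250:360],(400,400),interpolation=cv2.INTER_CUBIC);B=cv2.resize(b[205:315,295:405],(400,400),interpolation=cv2.INTER_CUBIC)
cv2.imwrite("pics/ov.png",np.hstack([A,B]))
for n,w in(("side",(250,170)),("scene",(295,205))):
    p=grab_frame(n);k=400/110;t=get_obs()["ee_pos"]
    for q in((575,-3,20),(575,-3,12),(t[0],t[1],39.6),(t[0],t[1],53.6)): print(n,q,((uv(p,q)-w)*k).round(),uv(p,q).round(1))
E
```

```text
12.57 [574.7  -3.6 257.1] [-2.0884e+00 -2.3464e+00  1.0000e-03] [ 0.2  -0.31 -8.17] 0.6095468440237211
side cam [ 131.7 -544.6  785.3] axis [ 0.45  0.51 -0.73]
  spring [573.7  -8.6  39.4] 0.97 [305. 233.]
  cap [576.5  -2.   91. ] 0.77 [303. 211.]
  nest [579.   -4.3  11.7] 0.85 [306. 240.]
  tester [573.7  -0.7  -1.4] 0.63 [303. 244.]
  tray_good [ 6.326e+02  3.040e+02 -4.000e-01] 0.67 [238. 160.]
  tray_tired [4.217e+02 2.911e+02 3.000e-01] 0.79 [163. 204.]
scene cam [1271.9 -355.8  575. ] axis [-0.78  0.34 -0.53]
  spring [575.6  -1.5  39.1] 0.94 [349. 269.]
  cap [576.   -4.9  95.8] 0.53 [348. 245.]
  nest [575.3  -2.4  98.7] 0.71 [349. 243.]
  tester [580.9  -2.9   1. ] 0.87 [349. 287.]
  tray_good [ 6.292e+02  3.072e+02 -6.000e-01] 0.75 [491. 264.]
  tray_tired [421.1 286.9  -1.3] 0.69 [427. 223.]
side (575, -3, 20) [197. 245.] [304.1 237.4]
side (575, -3, 12) [197. 255.] [304.2 240.1]
side (np.float64(575.0571962830596), np.float64(-3.321565278742213), 39.6) [196. 221.] [304.  230.7]
side (np.float64(575.0571962830596), np.float64(-3.321565278742213), 53.6) [196. 203.] [303.8 225.7]
scene (575, -3, 20) [192. 263.] [347.9 277.3]
scene (575, -3, 12) [192. 275.] [347.8 280.6]
scene (np.float64(575.0574533147734), np.float64(-3.3255109305270674), 39.6) [193. 233.] [348. 269.]
scene (np.float64(575.0574533147734), np.float64(-3.3255109305270674), 53.6) [193. 211.] [348.1 263. ]
```

View pics/ov.png

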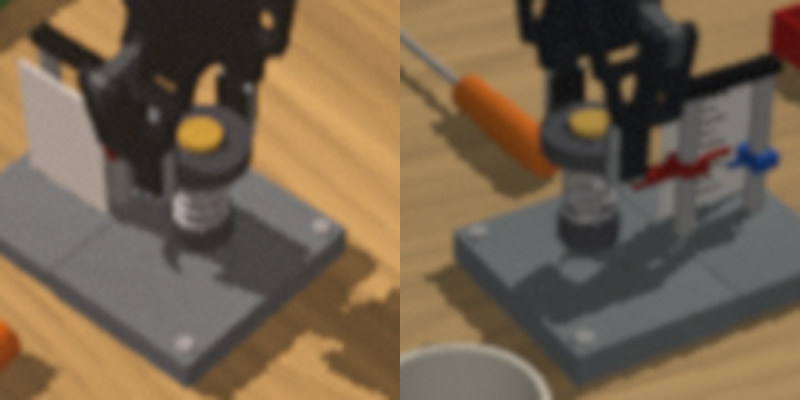

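The foot hangs over the nest in both views: side crop around (203,230), scene crop around (588,235). Red pointer and blue mark are clear of the fingers. Lowering, with force checks.

Call:
{"name": "play_rows", "arguments": {"plan": [[[0,0,0.3],[0,0,0]],[[0,0,0.3],[0,0,0]],[[0,0,0.08],[0,0,0]],[[0,0,0.04],[0,0,0]],[[0,0,0.04],[0,0,0]],[[0,0,0.04],[0,0,0]],[[0,0,0],[0,0,0]],[[0,0,0],[0,0,0]]]}}

```text
time_s: 14.03
ee_pos: [574.8, -3.2, 237.5]
tcp_rot: [-2.088, -2.346, 0.001]
wrist_force: [-4.9, 3.0, 3.6]
finger_gap: 0.609
gripper_force: 65.6
```

Call:
{"name": "play_rows", "arguments": {"plan": [[[0,0,0.04],[0,0,0]],[[0,0,0.04],[0,0,0]],[[0,0,0],[0,0,0]]]}}

```text
time_s: 14.28
ee_pos: [574.7, -3.2, 235.5]
tcp_rot: [-2.088, -2.346, 0.001]
wrist_force: [-5.6, 3.0, 4.1]
finger_gap: 0.608
gripper_force: 65.6
```

Contact on the chamfer: the side force shows the hole lies towards -x, +y. I'll shift that way.

Call:
{"name": "play_rows", "arguments": {"plan": [[[0.04,-0.05,0],[0,0,0]],[[0,0,0],[0,0,0]],[[0,0,0.04],[0,0,0]],[[0,0,0],[0,0,0]],[[0,0,0],[0,0,0]]]}}

```text
time_s: 14.7
ee_pos: [574.1, -2.5, 234.5]
tcp_rot: [2.088, 2.346, 0.001]
wrist_force: [-1.5, 1.8, 4.0]
finger_gap: 0.609
gripper_force: 65.7
```

Call:
{"name": "play_rows", "arguments": {"plan": [[[0.03,-0.02,0],[0,0,0]],[[0,0,0.04],[0,0,0]],[[0,0,0.04],[0,0,0]],[[0,0,0],[0,0,0]],[[0,0,0],[0,0,0]]]}}

```text
time_s: 15.12
ee_pos: [573.7, -1.8, 232.5]
tcp_rot: [2.088, 2.346, 0.002]
wrist_force: [0.9, 0.9, 5.4]
finger_gap: 0.606
gripper_force: 65.8
```

Call:
{"name": "play_rows", "arguments": {"plan": [[[0.04,0,0],[0,0,0]],[[0,0,0],[0,0,0]],[[0,0,0],[0,0,0]]]}}

```text
time_s: 15.37
ee_pos: [573.6, -0.9, 232.5]
tcp_rot: [2.087, 2.346, 0.002]
wrist_force: [0.3, 0.5, 3.9]
finger_gap: 0.606
gripper_force: 65.8
```

Call:
{"name": "play_rows", "arguments": {"plan": [[[0,-0.04,0],[0,0,0]],[[0,0,0],[0,0,0]],[[0,0,0],[0,0,0]]]}}

```text
time_s: 15.62
ee_pos: [573.1, -1.1, 232.8]
tcp_rot: [2.087, 2.345, 0.003]
wrist_force: [2.6, 1.2, 5.4]
finger_gap: 0.604
gripper_force: 65.8
```

```bash
python3 - <<'E'
from look import *
look(["spring","cap","pad","nest"],"st",("side","scene","wrist"))
E
```

```text
15.62 [573.1  -1.1 232.8] [2.0866 2.3446 0.0035] [2.6  1.24 5.39] 0.6039159667767521
side cam [ 131.7 -544.6  785.3] axis [ 0.45  0.51 -0.73]
  spring [575.8  -6.2  19.4] 0.55 [305. 238.]
  cap [576.9   0.9  66.2] 0.67 [303. 220.]
  pad [572.   -0.7  79. ] 0.51 [301. 217.]
  nest [576.4  -3.7  12.1] 0.86 [305. 240.]
scene cam [1271.9 -355.8  575. ] axis [-0.78  0.34 -0.53]
  spring [572.4   0.   21.7] 0.96 [349. 275.]
  cap [573.4  -3.1  69.6] 0.54 [348. 256.]
  pad [570.8  -2.3  85.1] 0.48 [348. 248.]
  nest [578.8  -0.9  13.7] 0.96 [350. 281.]
wrist cam [564.3  78.3 202. ] axis [ 0.04 -0.31 -0.95]
  spring [572.1  -4.4  21.5] 0.7 [313. 273.]
  cap [573.9  -3.3  67.3] 0.83 [316. 314.]
  pad [573.7  -3.5  82.2] 0.83 [316. 333.]
```

Call:
{"name": "play_rows", "arguments": {"plan": [[[0,0,-0.08],[0,0,0]],[[0.04,0.03,0],[0,0,0]],[[0,0,0],[0,0,0]],[[0,0,0],[0,0,0]]]}}

```text
time_s: 16.7
ee_pos: [573.3, 0.0, 234.6]
tcp_rot: [2.087, 2.346, 0.002]
wrist_force: [3.0, -1.1, 3.8]
finger_gap: 0.606
gripper_force: 65.7
```

Call:
{"name": "play_rows", "arguments": {"plan": [[[0.04,0,0],[0,0,0]],[[0,0,0],[0,0,0]],[[0,0,0],[0,0,0]]]}}

```text
time_s: 16.95
ee_pos: [573.1, 1.1, 234.5]
tcp_rot: [2.087, 2.346, 0.002]
wrist_force: [5.1, -1.7, 4.1]
finger_gap: 0.607
gripper_force: 65.7
```

Call:
{"name": "play_rows", "arguments": {"plan": [[[0,0,-0.3],[0,0,0]],[[-0.08,0.04,0],[0,0,0]],[[0,0,0],[0,0,0]],[[0,0,0],[0,0,0]]]}}

```text
time_s: 17.28
ee_pos: [572.1, -0.7, 240.0]
tcp_rot: [-2.086, -2.343, 0.005]
wrist_force: [-0.6, -0.2, -8.2]
finger_gap: 0.607
gripper_force: 65.0
```

```bash
python3 - <<'E'
from look import *
look(["spring","cap","pad"],"st2",("side","scene","wrist"))
from brass import *
z=get_obs()["ee_pos"][2]-217.4+72;print(z);brass(z)
E
```

```text
17.28 [572.1  -0.7 240. ] [-2.0864 -2.3433  0.0051] [-0.61 -0.18 -8.22] 0.6071674090152657
side cam [ 131.7 -544.6  785.3] axis [ 0.45  0.51 -0.73]
  spring [571.8  -2.6  22.5] 0.66 [303. 237.]
  cap [573.8  -1.9  72.8] 0.73 [303. 219.]
scene cam [1271.9 -355.8  575. ] axis [-0.78  0.34 -0.53]
  spring [5.728e+02 3.000e-01 2.150e+01] 0.98 [349. 276.]
  cap [573.9   0.   79.9] 0.93 [350. 251.]
  pad [572.7  -3.9  91.8] 0.39 [348. 246.]
wrist cam [564.8  78.7 210.8] axis [ 0.03 -0.31 -0.95]
  spring [573.   -2.2  24.3] 0.74 [316. 266.]
  cap [575.1  -6.4  77.7] 0.95 [319. 323.]
  pad [573.8  -6.1  93.4] 0.69 [316. 343.]
96.35959497019749
px [317.4 333.8] [ 291  308   54   52 2253] world [5.74e+02 3.00e-01 9.64e+01] tool [  0.9   0.4 145.4] t 17.88 [573.7  -0.7 241.8]
[[-0.116  0.993  0.   ]
 [ 0.993  0.116  0.   ]
 [-0.     0.    -1.   ]]
```

Call:
{"name": "play_rows", "arguments": {"plan": [[[0,0,0.1],[0,0,0]],[[0,0,0.08],[0,0,0]],[[0,0,0.04],[0,0,0]],[[0,0,0],[0,0,0]],[[0,0,0],[0,0,0]]]}}

```text
time_s: 18.35
ee_pos: [573.7, -0.7, 236.0]
tcp_rot: [-2.089, -2.346, 0.0]
wrist_force: [-0.0, 1.9, -7.1]
finger_gap: 0.608
gripper_force: 65.0
```

The foot is now entering the hole almost without load. Continuing down.

Call:
{"name": "play_rows", "arguments": {"plan": [[[0.02,0,0.04],[0,0,0]],[[0,0,0.04],[0,0,0]],[[0,0,0],[0,0,0]],[[0,0,0],[0,0,0]]]}}

```text
time_s: 18.68
ee_pos: [573.6, -0.2, 234.2]
tcp_rot: [-2.089, -2.347, 0.0]
wrist_force: [0.1, 0.3, -7.9]
finger_gap: 0.605
gripper_force: 65.0
```

Call:
{"name": "play_rows", "arguments": {"plan": [[[0,0,0.04],[0,0,0]],[[0,0,0.04],[0,0,0]],[[0,0,0.04],[0,0,0]],[[0,0,0],[0,0,0]],[[0,0,0],[0,0,0]]]}}

```text
time_s: 19.1
ee_pos: [573.7, -0.2, 231.3]
tcp_rot: [2.089, 2.347, 0.0]
wrist_force: [-0.0, 0.4, -5.8]
finger_gap: 0.611
gripper_force: 65.2
```

Call:
{"name": "play_rows", "arguments": {"plan": [[[0,0,0.04],[0,0,0]],[[0,0,0.03],[0,0,0]],[[0,0,0],[0,0,0]],[[0,0,0],[0,0,0]]]}}

```text
time_s: 19.43
ee_pos: [573.7, -0.2, 229.9]
tcp_rot: [2.089, 2.346, 0.0]
wrist_force: [-3.1, -0.2, 4.7]
finger_gap: 0.608
gripper_force: 65.8
```

Call:
{"name": "play_rows", "arguments": {"grip": 0, "plan": [[[0,0,0],[0,0,0]],[[0,0,0],[0,0,0]],[[0,0,0],[0,0,0]],[[0,0,0],[0,0,0]],[[0,0,0],[0,0,0]],[[0,0,0],[0,0,0]],[[0,0,0],[0,0,0]],[[0,0,0],[0,0,0]]]}}

```text
time_s: 20.1
ee_pos: [573.7, -0.2, 229.4]
tcp_rot: [2.089, 2.347, 0.0]
wrist_force: [-0.0, -0.6, -0.1]
finger_gap: 1.002
gripper_force: 0.0
```

Call:
{"name": "play_rows", "arguments": {"plan": [[[0,0,-0.3],[0,0,0]],[[0,0,-0.6],[0,0,0]],[[0,0,-0.8],[0,0,0]],[[0,0,-0.8],[0,0,0]],[[0,0,-0.3],[0,0,0]],[[0,0,0],[0,0,0]],[[0,0,0],[0,0,0]]]}}

```text
time_s: 20.68
ee_pos: [573.6, -0.2, 299.7]
tcp_rot: [2.088, 2.346, 0.001]
wrist_force: [0.4, -0.3, -0.3]
finger_gap: 0.999
gripper_force: 0.0
```

```bash
python3 - <<'E'
from look import *
look(["spring","cap","pad","nest","needle_tip","mark_tip"],"seat",("side","scene","wrist"))
from brass import *
brass(84)
w=cv2.imread("pics/seat_wrist.png")[130:430,180:480];s=cv2.imread("pics/seat_scene.png")[215:305,310:410];s=cv2.resize(s,(400,360),interpolation=cv2.INTER_CUBIC);w=cv2.resize(w,(360,360))
cv2.imwrite("pics/seat.png",np.hstack([w,s]))
E
```

```text
20.68 [ 5.736e+02 -2.000e-01  2.997e+02] [2.0883e+00 2.3462e+00 9.0000e-04] [ 0.36 -0.31 -0.3 ] 0.9988251038342995
side cam [ 131.7 -544.6  785.3] axis [ 0.45  0.51 -0.73]
  spring [573.5  -2.4  12.2] 0.74 [303. 240.]
  cap [5.776e+02 2.000e-01 6.440e+01] 0.94 [303. 220.]
  pad [576.4  -3.5  11. ] 0.71 [305. 240.]
  nest [578.   -7.3  12.3] 0.61 [307. 240.]
  needle_tip [567.9  85.2  62.3] 0.5 [272. 201.]
scene cam [1271.9 -355.8  575. ] axis [-0.78  0.34 -0.53]
  spring [5.743e+02 4.000e-01 1.160e+01] 0.87 [349. 280.]
  cap [573.1   1.4  71.6] 0.56 [350. 254.]
  pad [574.8  -3.6  83.1] 0.52 [348. 250.]
  nest [579.  -2.   9.] 0.57 [349. 283.]
  needle_tip [557.8  83.9  65.8] 0.63 [384. 244.]
  mark_tip [562.9  85.5  53.8] 0.51 [385. 250.]
wrist cam [564.8  79.1 268.7] axis [ 0.04 -0.31 -0.95]
  spring [572.   -0.8  11.6] 0.84 [315. 229.]
  cap [573.9  -4.5  65.6] 0.76 [316. 260.]
  pad [569.5  -4.4  81.9] 0.8 [309. 269.]
  nest [572.4  -2.2  13.6] 0.55 [315. 231.]
px [316.6 266.3] [ 299  248   37   37 1085] world [573.7  -1.1  84. ] tool [-9.000e-01 -1.000e-01  2.155e+02] t 21.73 [ 5.737e+02 -2.000e-01  2.995e+02]
[[-0.116  0.993  0.   ]
 [ 0.993  0.116 -0.   ]
 [-0.     0.    -1.   ]]
```

View pics/seat.png

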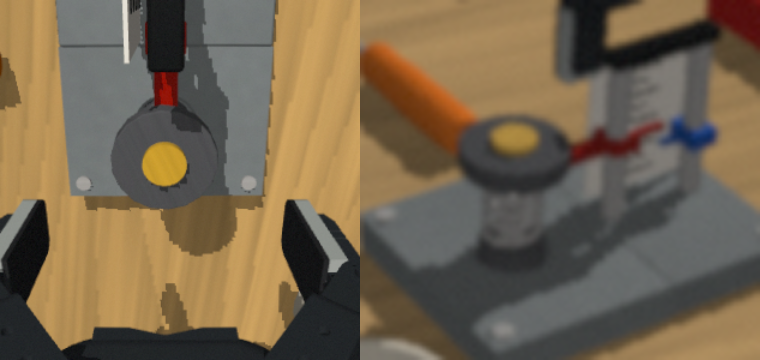

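The wrist crop shows the cap centred in the nest with the brass at (164,163) of the crop. The scene crop shows the spring upright, needle above the blue mark before pressing. I'll close the fingers and approach the pad.

Call:
{"name": "play_rows", "arguments": {"grip": 1, "plan": [[[0,0,0],[0,0,0]],[[0,0,0],[0,0,0]],[[0,0,0],[0,0,0]],[[0,0,0],[0,0,0]],[[0,0,0],[0,0,0]],[[0,0,0],[0,0,0]],[[0,0,0],[0,0,0]],[[0,0,0],[0,0,0]],[[0,0,0],[0,0,0]],[[0,0,0],[0,0,0]],[[0,0,0],[0,0,0]],[[0,0,0],[0,0,0]]]}}

```text
time_s: 22.78
ee_pos: [573.6, -0.2, 299.5]
tcp_rot: [-2.089, -2.347, 0.0]
wrist_force: [0.2, -0.2, -0.9]
finger_gap: -0.0
gripper_force: 0.0
```

Call:
{"name": "play_rows", "arguments": {"plan": [[[0,0,0.5],[0,0,0]],[[0,0,0.5],[0,0,0]],[[0,0,0.3],[0,0,0]],[[0,0,0.2],[0,0,0]],[[0,0,0],[0,0,0]],[[0,0,0],[0,0,0]],[[0,0,0],[0,0,0]]]}}

```text
time_s: 23.37
ee_pos: [573.8, -0.2, 262.0]
tcp_rot: [2.089, 2.347, 0.0]
wrist_force: [1.2, 0.5, 0.6]
finger_gap: -0.002
gripper_force: 0.0
```

Call:
{"name": "play_rows", "arguments": {"plan": [[[0,0,0.03],[0,0,0]],[[0,0,0.03],[0,0,0]],[[0,0,0.03],[0,0,0]],[[0,0,0],[0,0,0]],[[0,0,0],[0,0,0]]]}}

```text
time_s: 23.78
ee_pos: [573.7, -0.2, 259.8]
tcp_rot: [2.089, 2.347, 0.0]
wrist_force: [-0.0, -0.3, -0.9]
finger_gap: 0.001
gripper_force: 0.0
```

```bash
cat > avg.py <<'E'
import sys
from h import *
a=[];z=[]
for i in range(int(sys.argv[1])):
    grab_frame("wrist");o=get_obs();a.append(o["wrist_force"]);z.append(o["ee_pos"])
print(o["time_s"],np.mean(a,0).round(2),np.std(a,0).round(2),np.mean(z,0).round(2))
E
python3 avg.py 8
```

```text
24.1833 [ 0.05 -0.17  0.62] [0.42 0.37 0.54] [ 5.7369e+02 -2.2000e-01  2.5978e+02]
```

Call:
{"name": "play_rows", "arguments": {"plan": [[[0,0,0.03],[0,0,0]],[[0,0,0.03],[0,0,0]],[[0,0,0.03],[0,0,0]],[[0,0,0.03],[0,0,0]],[[0,0,0],[0,0,0]],[[0,0,0],[0,0,0]]]}}

```text
time_s: 24.68
ee_pos: [573.7, -0.2, 256.8]
tcp_rot: [-2.089, -2.347, 0.0]
wrist_force: [-0.7, 0.2, 3.6]
finger_gap: 0.0
gripper_force: 1.6
```

Call:
{"name": "play_rows", "arguments": {"plan": [[[0,0,0.02],[0,0,0]],[[0,0,0.02],[0,0,0]],[[0,0,0],[0,0,0]]]}}

```text
time_s: 24.93
ee_pos: [573.7, -0.2, 255.8]
tcp_rot: [2.089, 2.347, 0.0]
wrist_force: [-0.9, 0.0, 3.5]
finger_gap: 0.001
gripper_force: 1.8
```

```bash
python3 avg.py 5
```

```text
25.1833 [-0.63 -0.15  3.47] [0.38 0.4  0.52] [ 5.7371e+02 -2.1000e-01  2.5577e+02]
```

Call:
{"name": "play_rows", "arguments": {"plan": [[[0,0,0.03],[0,0,0]],[[0,0,0.03],[0,0,0]],[[0,0,0.03],[0,0,0]],[[0,0,0.03],[0,0,0]],[[0,0,0.03],[0,0,0]],[[0,0,0.03],[0,0,0]],[[0,0,0.03],[0,0,0]],[[0,0,0.03],[0,0,0]],[[0,0,0.03],[0,0,0]],[[0,0,0.03],[0,0,0]],[[0,0,0.03],[0,0,0]],[[0,0,0.03],[0,0,0]],[[0,0,0.03],[0,0,0]],[[0,0,0],[0,0,0]]]}}

```text
time_s: 26.35
ee_pos: [573.7, -0.2, 246.2]
tcp_rot: [2.089, 2.347, 0.0]
wrist_force: [-1.8, 0.3, 8.1]
finger_gap: -0.001
gripper_force: 3.7
```

```bash
python3 avg.py 5
```

```text
26.6 [-2.12 -0.18  7.45] [0.36 0.25 0.22] [ 5.7375e+02 -2.1000e-01  2.4624e+02]
```

Call:
{"name": "play_rows", "arguments": {"plan": [[[0,0,0.03],[0,0,0]],[[0,0,0.03],[0,0,0]],[[0,0,0.03],[0,0,0]],[[0,0,0.03],[0,0,0]],[[0,0,0.03],[0,0,0]],[[0,0,0.03],[0,0,0]],[[0,0,0.03],[0,0,0]],[[0,0,0.03],[0,0,0]],[[0,0,0.03],[0,0,0]],[[0,0,0.03],[0,0,0]],[[0,0,0.03],[0,0,0]],[[0,0,0],[0,0,0]]]}}

```text
time_s: 27.6
ee_pos: [573.8, -0.2, 238.2]
tcp_rot: [2.089, 2.346, 0.0]
wrist_force: [-3.2, -0.1, 10.0]
finger_gap: 0.002
gripper_force: 5.3
```

```bash
python3 avg.py 10
```

```text
28.1 [-2.71  0.07 10.52] [0.48 0.26 0.33] [ 5.7376e+02 -2.1000e-01  2.3830e+02]
```

Call:
{"name": "play_rows", "arguments": {"plan": [[[0,0,0.02],[0,0,0]],[[0,0,0.02],[0,0,0]],[[0,0,0.02],[0,0,0]],[[0,0,0.02],[0,0,0]],[[0,0,0.02],[0,0,0]],[[0,0,0.016],[0,0,0]],[[0,0,0],[0,0,0]]]}}

```text
time_s: 28.68
ee_pos: [573.8, -0.2, 235.5]
tcp_rot: [2.089, 2.346, 0.0]
wrist_force: [-2.4, 0.3, 12.4]
finger_gap: -0.002
gripper_force: 5.9
```

```bash
python3 avg.py 12
```

```text
29.2833 [-3.31  0.09 11.71] [0.56 0.61 0.45] [ 5.7377e+02 -2.1000e-01  2.3552e+02]
```

Call:
{"name": "play_rows", "arguments": {"plan": [[[0,0,0],[0,0,0]],[[0,0,0],[0,0,0]],[[0,0,0],[0,0,0]],[[0,0,0],[0,0,0]],[[0,0,0],[0,0,0]],[[0,0,0],[0,0,0]],[[0,0,0],[0,0,0]],[[0,0,0],[0,0,0]],[[0,0,0],[0,0,0]],[[0,0,0],[0,0,0]],[[0,0,0],[0,0,0]],[[0,0,0],[0,0,0]],[[0,0,0],[0,0,0]],[[0,0,0],[0,0,0]],[[0,0,0],[0,0,0]],[[0,0,0],[0,0,0]],[[0,0,0],[0,0,0]],[[0,0,0],[0,0,0]],[[0,0,0],[0,0,0]],[[0,0,0],[0,0,0]]]}}

```text
time_s: 30.95
ee_pos: [573.8, -0.2, 235.5]
tcp_rot: [2.089, 2.346, 0.0]
wrist_force: [-3.5, -0.1, 11.8]
finger_gap: -0.0
gripper_force: 5.9
```

```bash
python3 avg.py 8
```

```text
31.35 [-3.32  0.23 11.86] [0.41 0.25 0.44] [ 5.7376e+02 -2.1000e-01  2.3552e+02]
```

Call:
{"name": "play_rows", "arguments": {"plan": [[[0,0,-0.06],[0,0,0]],[[0,0,-0.08],[0,0,0]],[[0,0,-0.08],[0,0,0]],[[0,0,-0.08],[0,0,0]],[[0,0,-0.08],[0,0,0]],[[0,0,-0.08],[0,0,0]],[[0,0,-0.08],[0,0,0]],[[0,0,-0.08],[0,0,0]],[[0,0,-0.08],[0,0,0]],[[0,0,-0.08],[0,0,0]],[[0,0,-0.08],[0,0,0]],[[0,0,-0.08],[0,0,0]],[[0,0,-0.1],[0,0,0]],[[0,0,-0.4],[0,0,0]],[[0,0,-0.6],[0,0,0]],[[0,0,-0.4],[0,0,0]],[[0,0,0],[0,0,0]]]}}

```text
time_s: 32.77
ee_pos: [574.6, -0.2, 298.2]
tcp_rot: [2.087, 2.344, 0.004]
wrist_force: [0.6, 0.1, 0.3]
finger_gap: 0.002
gripper_force: 0.0
```

Call:
{"name": "play_rows", "arguments": {"grip": 0, "plan": [[[0,0,0],[0,0,0]],[[0,0,0],[0,0,0]],[[0,0,0],[0,0,0]],[[0,0,0],[0,0,0]],[[0,0,0],[0,0,0]],[[0,0,0],[0,0,0]],[[0,0,0],[0,0,0]],[[0,0,0],[0,0,0]]]}}

```text
time_s: 33.43
ee_pos: [573.7, -0.2, 295.7]
tcp_rot: [-2.089, -2.347, 0.0]
wrist_force: [0.5, -0.9, -0.0]
finger_gap: 0.999
gripper_force: 0.0
```

```bash
python3 - <<'E'
from look import *
look(["spring","needle_tip","mark_tip","pointer","mark","tray_tired","tray_good"],"res",("side","scene"))
s=cv2.imread("pics/res_scene.png")[230:290,335:415];cv2.imwrite("pics/res.png",cv2.resize(s,(800,600),interpolation=cv2.INTER_CUBIC))
from brass import *
brass(84)
E
```

```text
33.43 [ 5.737e+02 -2.000e-01  2.957e+02] [-2.0886e+00 -2.3465e+00  2.0000e-04] [ 0.48 -0.87 -0.05] 0.9991922263417594
side cam [ 131.7 -544.6  785.3] axis [ 0.45  0.51 -0.73]
  spring [574.6  -5.9  13.1] 0.63 [305. 241.]
  needle_tip [568.2  90.4  42.7] 0.57 [271. 206.]
  mark [420.6 291.7  -1.5] 0.43 [162. 205.]
  tray_tired [ 4.218e+02  2.905e+02 -2.000e-01] 0.59 [163. 204.]
  tray_good [6.353e+02 3.037e+02 2.000e-01] 0.57 [239. 159.]
scene cam [1271.9 -355.8  575. ] axis [-0.78  0.34 -0.53]
  spring [574.8   2.8  12.9] 0.77 [350. 279.]
  needle_tip [ 5.76e+02 -5.00e-01  8.20e+01] 0.65 [350. 250.]
  mark_tip [567.9  86.5  52.4] 0.54 [387. 252.]
  pointer [364.6   8.4   4.4] 0.73 [312. 233.]
  tray_tired [419.2 287.4   1.5] 0.64 [427. 221.]
  tray_good [630.1 307.4   2.2] 0.65 [491. 264.]
px [316.6 268.9] [ 298  250   38   38 1121] world [573.6  -1.2  84. ] tool [-9.000e-01 -1.000e-01  2.118e+02] t 34.23 [ 5.737e+02 -2.000e-01  2.958e+02]
[[-0.116  0.993 -0.   ]
 [ 0.993  0.116 -0.   ]
 [-0.    -0.    -1.   ]]
```

View pics/res.png

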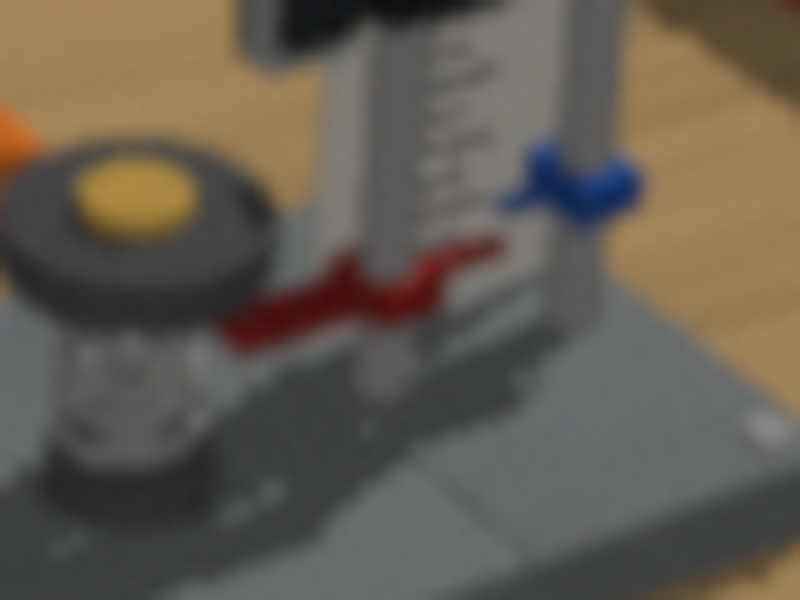

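The crop shows the red needle tip at (500,243), well below the blue tip at (505,203) — about 9 mm lower. The spring is tired, so it goes in the red tray at about (421,289). Regrasping it now.

Call:
{"name": "play_rows", "arguments": {"plan": [[[0,0,0.3],[0,0,0]],[[0,0,0.7],[0,0,0]],[[0,0,0.8],[0,0,0]],[[0,0,0.6],[0,0,0]],[[0,0,0.2],[0,0,0]],[[0,0,0.05],[0,0,0]],[[0,0,0],[0,0,0]],[[0,0,0],[0,0,0]]]}}

```text
time_s: 34.95
ee_pos: [574.1, -0.2, 230.2]
tcp_rot: [2.088, 2.346, 0.001]
wrist_force: [-0.2, 0.1, 0.6]
finger_gap: 1.001
gripper_force: 0.0
```

Call:
{"name": "play_rows", "arguments": {"grip": 1, "plan": [[[0,0,0],[0,0,0]],[[0,0,0],[0,0,0]],[[0,0,0],[0,0,0]],[[0,0,0],[0,0,0]],[[0,0,0],[0,0,0]],[[0,0,0],[0,0,0]],[[0,0,0],[0,0,0]],[[0,0,0],[0,0,0]],[[0,0,0],[0,0,0]],[[0,0,0],[0,0,0]],[[0,0,0],[0,0,0]],[[0,0,0],[0,0,0]]]}}

```text
time_s: 35.95
ee_pos: [573.7, -0.2, 229.6]
tcp_rot: [2.089, 2.347, 0.0]
wrist_force: [-1.8, -0.4, 3.5]
finger_gap: 0.608
gripper_force: 61.8
```

Call:
{"name": "play_rows", "arguments": {"plan": [[[0,0,-0.1],[0,0,0]],[[0,0,-0.2],[0,0,0]],[[0,0,-0.4],[0,0,0]],[[0,0,-0.8],[0,0,0]],[[0,0,-0.8],[0,0,0]],[[0,0,-0.8],[0,0,0]],[[0,0,-0.8],[0,0,0]],[[0,0,-0.8],[0,0,0]],[[0,0,-0.5],[0,0,0]],[[0,0,0],[0,0,0]],[[0,0,0],[0,0,0]]]}}

```text
time_s: 36.87
ee_pos: [573.3, -0.2, 359.9]
tcp_rot: [2.089, 2.346, 0.0]
wrist_force: [0.2, -0.0, -8.5]
finger_gap: 0.604
gripper_force: 65.7
```

Call:
{"name": "play_rows", "arguments": {"plan": [[[0.35,-0.13,0],[0,0,0]],[[0.72,-0.278,0],[0,0,0]],[[0.72,-0.278,0],[0,0,0]],[[0.72,-0.278,0],[0,0,0]],[[0.72,-0.278,0],[0,0,0]],[[0.72,-0.278,0],[0,0,0]],[[0.72,-0.278,0],[0,0,0]],[[0.72,-0.278,0],[0,0,0]],[[0.72,-0.278,0],[0,0,0]],[[0.72,-0.278,0],[0,0,0]],[[0.72,-0.278,0],[0,0,0]],[[0.72,-0.278,0],[0,0,0]],[[0.72,-0.278,0],[0,0,0]],[[0.72,-0.278,0],[0,0,0]],[[0.72,-0.278,0],[0,0,0]],[[0.72,-0.278,0],[0,0,0]],[[0.72,-0.278,0],[0,0,0]],[[0.35,-0.13,0],[0,0,0]],[[0,0,0],[0,0,0]],[[0,0,0],[0,0,0]]]}}

```text
time_s: 38.53
ee_pos: [420.7, 289.7, 358.7]
tcp_rot: [-2.087, -2.348, 0.003]
wrist_force: [0.8, -0.6, -8.2]
finger_gap: 0.607
gripper_force: 65.5
```

```bash
python3 - <<'E'
from look import *
look(["spring","tray_tired"],None,("side","scene","wrist"))
E
```

```text
38.53 [420.7 289.7 358.7] [-2.0868 -2.3481  0.0033] [ 0.83 -0.65 -8.2 ] 0.6066327117472597
side cam [ 131.7 -544.6  785.3] axis [ 0.45  0.51 -0.73]
  spring [422.3 285.6 140.6] 0.92 [149. 155.]
  tray_tired [424.  289.4  -2.6] 0.6 [164. 205.]
scene cam [1271.9 -355.8  575. ] axis [-0.78  0.34 -0.53]
  spring [421.2 291.2 140.2] 0.64 [436. 168.]
  tray_tired [419.6 286.4   4.1] 0.83 [427. 221.]
wrist cam [412.9 368.4 328.8] axis [ 0.03 -0.31 -0.95]
  spring [420.8 285.4 142.9] 0.8 [315. 270.]
  tray_tired [424.2 285.9   0.5] 0.66 [319. 210.]
```

Call:
{"name": "play_rows", "arguments": {"plan": [[[0,0,0.4],[0,0,0]],[[0,0,0.8],[0,0,0]],[[0,0,0.8],[0,0,0]],[[0,0,0.8],[0,0,0]],[[0,0,0.8],[0,0,0]],[[0,0,0.8],[0,0,0]],[[0,0,0.6],[0,0,0]],[[0,0,0.2],[0,0,0]],[[0,0,0.08],[0,0,0]],[[0,0,0],[0,0,0]],[[0,0,0],[0,0,0]],[[0,0,0],[0,0,0]]]}}

```text
time_s: 39.98
ee_pos: [421.8, 289.9, 228.5]
tcp_rot: [2.088, 2.346, 0.003]
wrist_force: [0.5, 0.5, -8.4]
finger_gap: 0.606
gripper_force: 65.2
```

Call:
{"name": "play_rows", "arguments": {"plan": [[[0,0,0.1],[0,0,0]],[[0,0,0.06],[0,0,0]],[[0,0,0.04],[0,0,0]],[[0,0,0.03],[0,0,0]],[[0,0,0],[0,0,0]],[[0,0,0],[0,0,0]]]}}

```text
time_s: 40.48
ee_pos: [421.5, 289.7, 222.4]
tcp_rot: [2.089, 2.347, 0.001]
wrist_force: [-1.8, 0.2, 3.9]
finger_gap: 0.601
gripper_force: 66.3
```

The foot is on the tray floor. Releasing and retreating.

Call:
{"name": "play_rows", "arguments": {"grip": 0, "plan": [[[0,0,0],[0,0,0]],[[0,0,0],[0,0,0]],[[0,0,0],[0,0,0]],[[0,0,0],[0,0,0]],[[0,0,0],[0,0,0]],[[0,0,0],[0,0,0]],[[0,0,0],[0,0,0]],[[0,0,0],[0,0,0]]]}}

```text
time_s: 41.15
ee_pos: [421.4, 289.6, 221.8]
tcp_rot: [2.089, 2.347, -0.0]
wrist_force: [0.0, 0.1, -0.7]
finger_gap: 1.0
gripper_force: 0.0
```

Call:
{"name": "play_rows", "arguments": {"plan": [[[0,0,-0.3],[0,0,0]],[[0,0,-0.6],[0,0,0]],[[0,0,-0.8],[0,0,0]],[[0,0,-0.8],[0,0,0]],[[0,0,-0.8],[0,0,0]],[[0,0,-0.5],[0,0,0]],[[0,0,0],[0,0,0]],[[0,0,0],[0,0,0]],[[0,0,0],[0,0,0]]]}}

```text
time_s: 41.9
ee_pos: [421.1, 289.4, 316.4]
tcp_rot: [-2.089, -2.346, 0.001]
wrist_force: [-0.9, -0.6, -1.0]
finger_gap: 0.998
gripper_force: 0.0
```

```bash
python3 - <<'E'
from look import *
look(["spring","cap","tray_tired"],None,("side","scene","wrist"))
from brass import *
w=brass(76)
print(ctrl.hand_in())
E
```

```text
41.9 [421.1 289.4 316.4] [-2.0887e+00 -2.3464e+00  1.2000e-03] [-0.85 -0.56 -1.04] 0.9984431076983424
side cam [ 131.7 -544.6  785.3] axis [ 0.45  0.51 -0.73]
  spring [420.5 287.6   3.7] 0.82 [163. 204.]
  cap [424.6 289.7  57.9] 0.86 [158. 184.]
  tray_tired [420.6 290.8  -0.6] 0.93 [162. 205.]
scene cam [1271.9 -355.8  575. ] axis [-0.78  0.34 -0.53]
  spring [421.4 288.7   4.7] 0.58 [428. 220.]
  cap [ 626.1 -426.4    4.4] 0.7 [125. 363.]
  tray_tired [420.7 286.8   1.1] 0.62 [427. 222.]
wrist cam [412.4 368.9 285.6] axis [ 0.03 -0.31 -0.95]
  spring [419.4 291.4   5.5] 0.9 [315. 218.]
  cap [422.6 287.3  56.2] 0.68 [319. 243.]
px [317.3 250.8] [301 234  34  34 873] world [421.7 288.8  76. ] tool [-8.000e-01  2.000e-01  2.407e+02] t 42.5 [421.4 289.6 316.7]
[[-0.116  0.993 -0.   ]
 [ 0.993  0.116 -0.   ]
 [-0.    -0.    -1.   ]]
the job is handed in; nothing more can be done
None
```

The spring, held at a measured 12 N for over two seconds, tested tired (needle about 9 mm below the blue mark); it now stands upright and released in the red tray, and the job is handed in, with no verdict shown.

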